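Level the bench scale and bring its pan to the weighing mark

TASK

The bench scale on the treatment table does not stand properly: turn its two wing screws until it stands level and all four feet carry load, so that it can no longer rock. Then slide the weighing pan along the platter, without lifting it, round the brass weight from the parking ring to the double weighing ring and leave it centred there. Do not drag the scale out of its place, and leave the weight and the other things on the table where they are.

Things in the scene. Friction and masses are not known exactly. Their poses are not given: they have to be found in the camera images.
- scale: white bench scale, 4.2 kg, loose; steel platter 200 (x) by 260 mm (y), top 58 mm above the origin, which lies under the centre, level with the soles. z up, x to the rear (display on the -x face), y left. Four ears (tops at 44 mm) hold feet at x +-85, y +-165 mm: wing screws front-left (-x, +y) and rear-right (+x, -y), plain feet under low caps on the other two
- screw_front_left (a joint): wing screw of the front-left foot, rad, 0 to 5.0; grows when turned CLOCKWISE seen from above, pushing the foot out 3.2 mm per rad. At 2.6 the foot is as long as the plain feet and the capped wing end points along the scale's +y, over the ear's black index line; in general it points along +y turned anticlockwise by (2.6 - value). Takes 0.10 N m, under load 0.18; stays where left.
- screw_rear_right (a joint): wing screw of the rear-right foot, rad, 0 to 5.0; grows when turned CLOCKWISE seen from above, pushing the foot out 3.2 mm per rad. At 2.6 the foot is as long as the plain feet and the capped wing end points along the scale's -y, over the ear's black index line; in general it points along -y turned anticlockwise by (2.6 - value). Takes 0.10 N m, under load 0.18; stays where left.
- wing_front_left (a point): grip point on the axis of the front-left wing screw. Upright black blade 12 mm thick, from 22 mm below to 12 mm above this point; it reaches 30 mm from the axis at the plain end and 44 mm at the steel-capped end. x axis: along the blade to the capped end, z up.
- wing_rear_right (a point): grip point on the axis of the rear-right wing screw. Upright black blade 12 mm thick, from 22 mm below to 12 mm above this point; it reaches 30 mm from the axis at the plain end and 44 mm at the steel-capped end. x axis: along the blade to the capped end, z up.
- foot_front_left: round rubber foot under the front-left ear (on the screw), 36 mm across, 10 mm thick; origin at the centre of its sole. It is sprung, 15 N/mm; with all feet at the same length each carries about 10 to 18 N
- foot_front_right: round rubber foot under the front-right ear (plain, fixed length), 36 mm across, 10 mm thick; origin at the centre of its sole. It is sprung, 15 N/mm; with all feet at the same length each carries about 10 to 18 N
- foot_rear_left: round rubber foot under the rear-left ear (plain, fixed length), 36 mm across, 10 mm thick; origin at the centre of its sole. It is sprung, 15 N/mm; with all feet at the same length each carries about 10 to 18 N
- foot_rear_right: round rubber foot under the rear-right ear (on the screw), 36 mm across, 10 mm thick; origin at the centre of its sole. It is sprung, 15 N/mm; with all feet at the same length each carries about 10 to 18 N
- pan: round open steel weighing pan standing on the platter, 0.42 kg, 100 mm across the rim, 88 mm at the bottom, 36 mm high; origin at the centre of its underside, z up. A straight flat handle 12 mm wide and 14 mm high runs along the pan's -x from 47 to 129 mm from its centre, its middle 29 mm above the underside
- pan_handle (a point): grip point on the pan's handle, 95 mm from the pan's centre along its -x, at mid height of the handle; axes as the pan
- weigh_mark (a point): centre of the weighing position marked on the platter: the double ring (outer 120 mm, inner 105 mm across) on the scale's right half, at (-20, -65, 58) mm in the scale's frame; axes as the scale
- park_mark (a point): centre of the parking position: the single ring 112 mm across on the left half of the platter, at (-20, 68, 58) mm in the scale's frame; the pan starts near it
- weight: brass calibration weight, 36 mm across, 56 mm high, 0.3 kg, standing on the rear middle of the platter, partly in the way of the pan; origin at the centre of its underside
- carton: paper carton 45 (x) by 150 (y) by 36 mm high on the table behind the rear-right screw; origin under its centre
- beaker: steel beaker 72 mm across, 85 mm high, on the table to the right of the scale; origin under its centre
- spray: white plastic bottle 68 mm across, 190 mm tall, on the table close behind the scale; origin under its centre
- jar: glass jar 72 mm across, 90 mm high, on the table to the left of the scale; origin under its centre
- forceps: steel forceps 150 mm long (along x), 9 mm high, lying on the table at the left; origin under the middle
- glue_tube: small tube 110 mm long (along x), 22 mm high, lying on the table at the right front; origin under the middle
There are look-alikes about, which are no part of the job. Leave any orange or turquoise look-alike of the pan alone.

How it is judged (in metres and radians):
On the way, in this order (a step that is already met when the one before it is completed fails the run):
1. the scale stands level on four loaded feet, with the gripper off it and the pan not yet on the weighing mark (contact force between each of foot_front_left, foot_front_right, foot_rear_left, foot_rear_right and anything else above 5 N and angle between scale's own z axis and vertical below 0.01 rad and contact force between the fingers and scale below 0.2 N and horizontal distance between pan and weigh_mark above 0.03 m), for 0.3 s.
2. the pan has been slid to the weighing mark (horizontal distance between pan and weigh_mark below 0.01 m), for 0.2 s.
At the end, for the whole second after the job is handed in: All four feet carry at least 5 N, the scale is level within 0.010 rad, the pan stands flat with its centre within 10 mm of the weighing mark, and scale and pan are at rest and released (contact force between each of foot_front_left, foot_front_right, foot_rear_left, foot_rear_right and anything else above 5 N and angle between scale's own z axis and vertical below 0.01 rad and horizontal distance between pan and weigh_mark below 0.01 m and linear speed of each of pan, scale below 0.01 m/s and angle between pan's own z axis and vertical below 0.03 rad and angular speed of scale below 0.05 rad/s); the robot touches nothing.
It fails at once if the pan is lifted more than 8 mm off the platter or tipped (z of pan in the frame of scale above 0.066 m or angle between pan's own z axis and vertical above 0.2 rad).
It fails at once if the scale is dragged more than 30 mm (distance of scale from where it was at the start of the episode above 0.03 m).
It fails at once if the brass weight is pushed along the platter by more than 20 mm (distance of weight from where it was at the start of the episode above 0.02 m).
It fails at once if another thing on the table is moved by more than 30 mm (distance of any of carton, beaker, spray, jar, forceps, glue_tube from where it was at the start of the episode above 0.03 m).
It also fails if it takes over 72 s, if anything falls off the work surface, if the arm or the gripper's body presses on something with over 40 N, if the wrist force passes 120 N, or if a joint passes its speed limit or range.

ROBOT

A 6-joint arm with a two-finger parallel gripper is mounted at the origin on the work surface. World frame = base frame: x ahead of the robot, y to its left, z up, the work surface at z = 0. Lengths are in mm, angles in rad, forces in N, time in s.
With the tool pointing down it reaches from about 350 to 975 mm from the base axis. Payload 7.1 kg.
Tool frame: the origin (TCP) lies at the very end of the fingers, on their centre line; the grasp point (between the pads) lies 19 mm behind it; z points along the fingers, y is the line along which they close (so a half turn about z gives the same grasp; the last joint's range is limited). The gripper opens to 88 mm and grips with 3 to 60 N. Pads are 20 mm wide; open, the fingers measure 115 mm over their backs; the gripper's body (75 mm by 178 mm) begins 61 mm behind the grasp point.
Start: joints at [1.115, 0.423, 1.63, -0, 1.089, -0.019], TCP at [264.369, 566.316, 222.675] pointing down, gripper open.
Joint ranges: [-3, 3], [-0.9, 2.11], [0.09, 2.58], [-1.31, 4.45], [0.11, 2.69], [-2.54, 2.54]. Speed limits (rad/s): [2.39, 2.39, 3.01, 3.14, 3.14, 3.14].

INTERFACE

Orientations are given as a rotation vector (axis times angle).
In Python, from workcell import ctrl gives the robot as it stands. The module is installed in compiled form; this text tells all that it offers.
- The arm moves only by the shell command python3 -m inch 'ROWS'. ROWS is JSON, a list of rows, each a list of 7 numbers: the shift along the tool's x, y, z scaled (see below), then the turn, a rotation vector about the tool's x, y, z scaled (see below), then the closure, from -1 (fully open) to 1 (shut). In form: [[tx, ty, tz, wx, wy, wz, hand], ...]. A call has 1 to 10 rows; each row is the pose to reach, as a shift and turn from the pose commanded when the call began, along the tool's axes at that moment; what a row does not reach only later rows make up. The controller multiplies each number of a shift by 0.15 m and each number of a turn by pi/4 rad. A row lasts 1/8 s, in which the tool goes at most 62.5 mm and 10.7 degrees, less where a joint would pass 70% of its speed; a pose out of reach is approached as far as the arm can. A call with a number of a shift or a turn outside -1 to 1 is refused whole. A call with a gripper value outside its range is refused whole. The fingers move at their own pace and stop on an object; the grip force is fixed at half the most. Time passes only in rows, so rows that repeat a pose let the fingers close. It gives the time, the measured TCP pose, the force, the opening and the grip force at its end, in the units of the state.
- ctrl.get_obs(): the state, without advancing time (a new reading comes with each control period).
- ctrl.get_image(name): name is "side" or "top"; returns the picture (420x560x3 uint8, red, green, blue); there is no depth.
- ctrl.camera_params(name): a dict with "vfov" (degrees; the focal length in pixels is half the picture's height over the tangent of half this angle, whatever the lens; pixels are square), "cx", "cy" (the principal point, pixels), "distortion" ([k1, k2, p1, p2, k3] as OpenCV has them; the pictures are not rectified), "eye" and "attitude" of the camera in the world. Camera axes: x right, y up, looking along -z (the intrinsics and any distortion apply to the point x, -y, -z); pixel columns grow to the right and rows downward; lengths in mm; the calibration is good to about 2 mm. A picture is of the moment at which its call begins. camera_params takes no time and is no camera call.
- ctrl.close_job(): hands the job in; it is judged then, once.
The state is a dict: "t": time; "qpos": joint angles; "qvel": joint speeds; "joint_torque": joint torques, N m; "ee_pos": TCP position; "orientation": TCP orientation; "ft_force": force on the tool from outside, world axes, zero at the start; "moment": the same for the moment, N m; "width": finger opening in mm; "grasp_force": force on a finger pad.
Only numpy, scipy, OpenCV 4.12 (cv2) and the standard library are available. Lean on these libraries where they do the work, as an engineer would, in place of code of your own. Each camera call takes 0.05 s, during which the arm holds its last target. There are 200 camera calls.

## Working session

There is one attempt and no reset: what is moved stays moved. The work goes in short steps, Python scripts to look and compute and a shell command to move; the robot and the scene stay as the last step left them, time stands still between calls to the robot, and variables do not carry over. Pictures are saved under pics/ and viewed, at most 10 in all, crops included, and the job is handed in when it is done.

```bash
mkdir -p pics; cat > h.py <<'E'
import numpy as np, cv2
from workcell import ctrl
from scipy.spatial.transform import Rotation as R
def snap(n,f):
    im=ctrl.get_image(n); cv2.imwrite('pics/'+f,im[:,:,::-1]); return im
E
python3 - <<'E'
from h import *
for n in('side','top'):
    snap(n,n+'0.png'); print(n,ctrl.camera_params(n))
print(ctrl.get_obs())
E
```

```text
side {'vfov': 46.7862180270581, 'cx': 277.8389258151742, 'cy': 211.96775627521856, 'distortion': array([-0.10362712,  0.        ,  0.        ,  0.        ,  0.        ]), 'eye': array([  395.20828303, -1039.14537445,   756.95619088]), 'attitude': array([ 1.00209464, -0.05279891, -0.14026472])}
top {'vfov': 53.33416999429936, 'cx': 280.3597780069483, 'cy': 213.3375826960515, 'distortion': array([0.01608567, 0.        , 0.        , 0.        , 0.        ]), 'eye': array([ 452.22028384,   14.51641096, 1223.9726179 ]), 'attitude': array([ 0.06583235, -0.0503864 , -1.56468674])}
{'t': 0.1, 'qpos': array([ 1.11500137e+00,  4.23785280e-01,  1.63057842e+00, -9.61022359e-06,
        1.08858848e+00, -1.89931375e-02]), 'qvel': array([-0.00163431, -0.00220085, -0.00115275, -0.00080391,  0.00059446,
        0.0010106 ]), 'joint_torque': array([ 6.04991474e-04, -5.45619857e+01, -2.74323177e+01,  6.46287971e-02,
        1.88307697e-02, -4.02852237e-06]), 'ee_pos': array([264.16457648, 565.89546165, 221.9802128 ]), 'orientation': array([-6.80610631e-01, -3.06666145e+00,  2.07858532e-03]), 'ft_force': array([ 0.09363826,  0.16698722, -0.39930176]), 'moment': array([-0.00341045,  0.01738457,  0.0033593 ]), 'grasp_force': 0.0, 'width': 87.98356778969779}
```

View pics/side0.png

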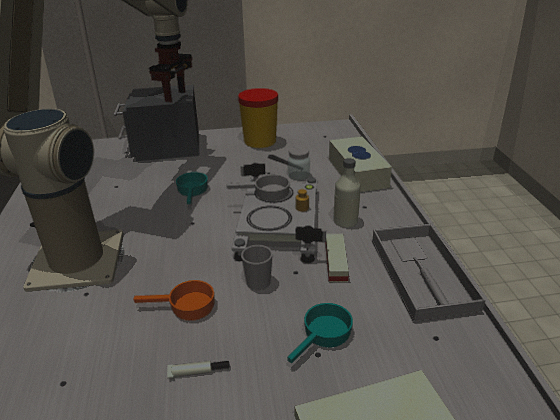

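View pics/top0.png

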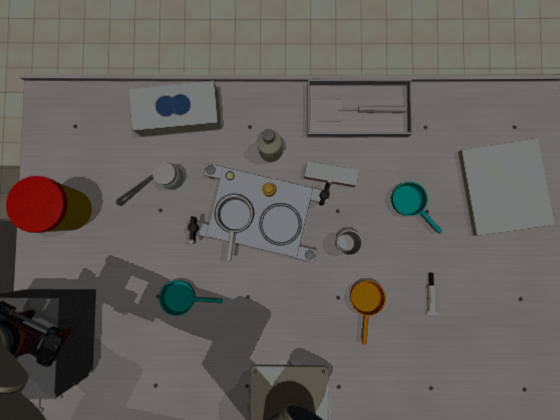

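Top view: the steel pan is at (235,213) with its handle towards the robot. The wing screws are at (193,228) front-left and (324,193) rear-right, the weight at (269,189) and the double ring at (281,224). The look-alikes are turquoise (178,297), (409,199) and orange (367,298). The plain steel one on the platter fits the description. I'll enlarge to confirm.

```bash
cat >> h.py <<'E'
def cam(n):
    p=ctrl.camera_params(n); f=210/np.tan(np.radians(p['vfov']/2))
    K=np.array([[f,0,p['cx']],[0,f,p['cy']],[0,0,1]]); A=R.from_rotvec(p['attitude']).as_matrix()
    return K,p['distortion'],p['eye'],A
def proj(n,X):
    K,d,e,A=cam(n); X=np.atleast_2d(X); c=(X-e)@A*[1,-1,-1]
    return cv2.projectPoints(c.reshape(-1,1,3),np.zeros(3),np.zeros(3),K,d)[0][:,0]
def ray(n,uv):
    K,d,e,A=cam(n); u=cv2.undistortPoints(np.float64(uv).reshape(-1,1,2),K,d)[:,0]
    v=np.c_[u[:,0],-u[:,1],-np.ones(len(u))]@A.T; return e,v/np.linalg.norm(v,axis=1)[:,None]
def atz(n,uv,z):
    e,v=ray(n,uv); return e+v*((z-e[2])/v[:,2])[:,None]
def tri(a,b):
    e1,v1=ray('top',a); e2,v2=ray('side',b); out=[]
    for p,q in zip(v1,v2):
        s=np.linalg.lstsq(np.c_[p,-q],e2-e1,rcond=None)[0]; x,y=e1+s[0]*p,e2+s[1]*q
        out.append([*((x+y)/2),np.linalg.norm(x-y)])
    return np.array(out)
def crop(im,u,v,w,h,k,f):
    c=cv2.resize(im[v:v+h,u:u+w],None,fx=k,fy=k,interpolation=cv2.INTER_CUBIC)
    c=np.clip((c/255.)**.7*255,0,255).astype('uint8'); cv2.imwrite('pics/'+f,c[:,:,::-1])
E
python3 - <<'E'
from h import *
for n,b in(('top',(180,150,160,120,5)),('side',(215,140,135,155,3.8))):
    im=cv2.imread(f'pics/{n}0.png')[:,:,::-1]; crop(im,*b,n+'c0.png')
E
```

```text
(no output)
```

View pics/topc0.png

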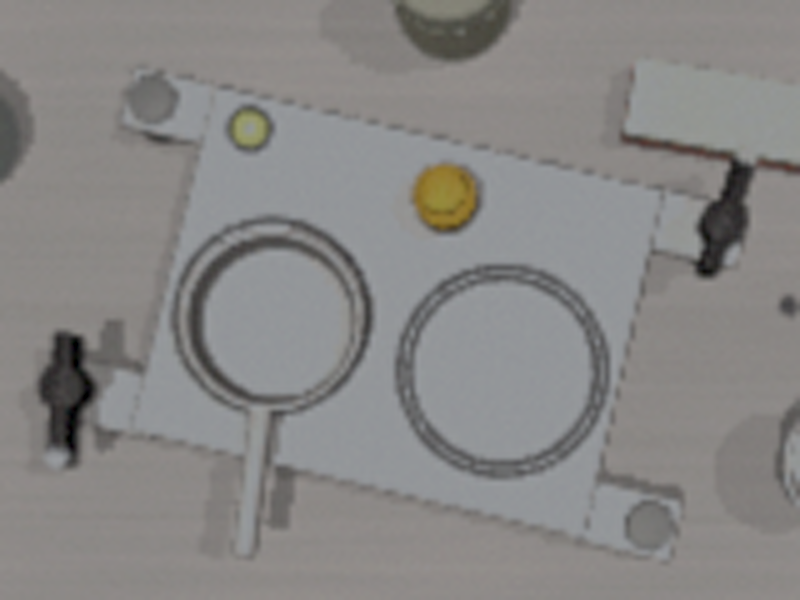

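View pics/sidec0.png

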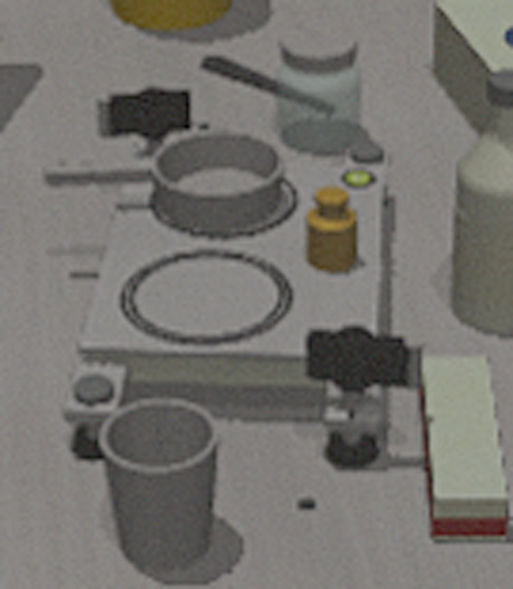

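The crops confirm the target: the plain steel pan on the scale. Steel wing caps: front-left points to −x (crop (58,458)), rear-right points to +x over the carton. Next I triangulate.

```bash
cat > m.py <<'E'
from h import *
T=lambda c:np.array([180,150])+(np.array(c)+.5)/5-.5
S=lambda c:np.array([215,140])+(np.array(c)+.5)/3.8-.5
P={'hubFL':((66,386),(150,92)),'hubRR':((722,222),(355,330)),'capRL':((153,100),(367,147)),'capFR':((650,524),(95,386)),
'ring':((503,370),(207,297)),'panrim':((272,316),(217,163)),'handle_end':((246,553),(48,177)),'FLcap':((60,460),(103,112)),'FLplain':((68,335),(190,105)),
'RRplain':((709,272),(310,350)),'level':((249,129),(357,178)),'weighttop':((446,187),(332,196)),'beaker':((840,455),(160,430))}
r=tri([T(a) for a,b in P.values()],[S(b) for a,b in P.values()])
for k,x in zip(P,r): print(k,x.round(1))
pc=[(210,85),(662,190),(585,537),(135,433)]
q=atz('top',[T(c) for c in pc],58); print(q.round(1))
print('center',q.mean(0),'yaw',[np.degrees(np.arctan2(*(q[i]-q[j])[[1,0]])) - o for i,j,o in((0,1,90),(3,2,90),(0,3,0),(1,2,0))])
E
python3 m.py
```

```text
hubFL [497.2 261.9  98.    2. ]
hubRR [589.8 -92.1  97.7   2. ]
capRL [663.2 226.   51.6   1.3]
capFR [425.1 -56.1  48.5   0.8]
ring [5.101e+02 2.660e+01 5.520e+01 1.000e-01]
panrim [536.  152.2  90.3   2.4]
handle_end [409.  165.2  83.8   0.9]
FLcap [4.584e+02 2.680e+02 8.070e+01 1.000e-01]
FLplain [527.3 264.8  82.    1. ]
RRplain [ 5.63e+02 -8.63e+01  8.17e+01  2.00e-01]
level [645.1 170.7  56.1   0.7]
weighttop [604.7  57.3 109.2   1.9]
beaker [ 461.3 -156.9   84.     4.3]
[[670.1 192.8  58. ]
 [611.6 -62.2  58. ]
 [417.5 -19.5  58. ]
 [473.7 231.5  58. ]]
center [543.22771877  85.68160616  58.        ] yaw [np.float64(-12.935064989727138), np.float64(-12.630812407823385), np.float64(-11.15458700804055), np.float64(-12.399525655756145)]
```

```bash
cat >> h.py <<'E'
def nav(x,y,z,ang):
    "scaled shift and turn from the measured pose to TCP xyz (mm), tool down, tool-x at ang deg"
    o=ctrl.get_obs(); C=R.from_rotvec(o['orientation']); a=np.radians(ang)
    G=R.from_matrix(np.array([[np.cos(a),np.sin(a),0],[np.sin(a),-np.cos(a),0],[0,0,-1]]))
    G=G if True else G
    d=C.inv().apply(np.array([x,y,z])-o['ee_pos'])/150; w=(C.inv()*G).as_rotvec()/(np.pi/4)
    print('nav',d.round(3),w.round(3),'t',round(o['t'],2))
def st():
    o=ctrl.get_obs(); X=R.from_rotvec(o['orientation']).as_matrix()
    print('t',round(o['t'],2),'p',o['ee_pos'].round(1),'ang',np.degrees(np.arctan2(X[1,0],X[0,0])).round(1),'zdown',X[:,2].round(3),'F',o['ft_force'].round(1),'M',o['moment'].round(2),'w',round(o['width'],1),'g',round(o['grasp_force'],1),'q',o['qpos'].round(2))
def blade(im,c,r=18):
    g=im.max(2).astype(int); v,u=np.mgrid[:420,:560]; m=(g<60)&(np.hypot(u-c[0],v-c[1])<r)
    p=atz('top',np.c_[u[m],v[m]],92)[:,:2]; mu=p.mean(0); w,V=np.linalg.eigh(np.cov((p-mu).T)); a=V[:,1]
    s=(p-mu)@a; print('blade n',m.sum(),'mean',mu.round(1),'ang',np.degrees(np.arctan2(a[1],a[0])).round(1),'ends',(mu+s.min()*a).round(1),(mu+s.max()*a).round(1),'sd',np.sqrt(w).round(1))
E
python3 - <<'E'
from h import *
im=cv2.imread('pics/top0.png')[:,:,::-1]
blade(im,(193,227)); blade(im,(324,194)); st()
nav(496.5,263.5,160,177)
E
```

```text
blade n 187 mean [494.9 262.3] ang -178.3 ends [527.8 263.2] [457.2 261.2] sd [ 7.1 17. ]
blade n 174 mean [595.5 -93.4] ang 168.4 ends [ 627.7 -100. ] [558.5 -85.8] sd [ 9.8 20.3]
t 0.1 p [264.2 565.9 222. ] ang 155.0 zdown [-0.001 -0.001 -1.   ] F [ 0.1  0.2 -0.4] M [-0.    0.02  0.  ] w 88.0 g 0.0 q [ 1.12  0.42  1.63 -0.    1.09 -0.02]
nav [-2.256 -1.171  0.415] [-0.002 -0.    -0.489] t 0.1
```

```bash
python3 -m inch '[[-0.9,-0.47,0,0,0,0,0],[-0.9,-0.47,0,0,0,0,0],[-0.9,-0.47,0,0,0,0,0]]' && python3 -m inch '[[-0.9,-0.47,0,0,0,0,0],[-0.9,-0.47,0,0,0,0,0],[-0.9,-0.47,0,0,0,0,0],[-0.9,-0.47,0,0,0,0,0]]'; python3 -c "
from h import *
st();nav(496.5,263.5,125,178.5)"
```

```text
t: 0.48
ee_pos: [358.0, 442.8, 222.3]
orientation: [-0.683, -3.066, 0.002]
ft_force: [0.3, 0.0, -0.4]
width: 61.4
grasp_force: 0.0
t: 0.98
ee_pos: [450.2, 322.8, 222.4]
orientation: [-0.686, -3.066, 0.001]
ft_force: [1.0, 0.3, 0.3]
width: 44.0
grasp_force: 0.0
t 0.97 p [450.2 322.8 222.4] ang 154.8 zdown [-0. -0. -1.] F [1.  0.3 0.3] M [-0.01 -0.02 -0.  ] w 44.0 g 0.0 q [ 0.6   0.32  1.79 -0.    1.03 -0.53]
nav [-0.448 -0.226  0.65 ] [-0.001 -0.    -0.527] t 0.97
```

```bash
python3 -m inch '[[-0.45,-0.23,0.2,0,0,-0.53,0],[-0.45,-0.23,0.65,0,0,-0.53,0],[-0.45,-0.23,0.65,0,0,-0.53,0],[-0.45,-0.23,0.65,0,0,-0.53,0],[-0.45,-0.23,0.65,0,0,-0.53,0]]'; python3 -c "
from h import *
st();nav(496.5,263.5,70,178.5)
for n,b in(('top',(150,150,140,120)),('side',(205,110,140,105))):
    im=ctrl.get_image(n); crop(im,*b,4 if n=='top' else 4,n+'t.png')
a=cv2.imread('pics/topt.png');b=cv2.imread('pics/sidet.png')
h=np.zeros((480,1120,3),'uint8');h[:480,:560]=a;h[:420,560:]=b;cv2.imwrite('pics/fl1.png',cv2.resize(h,(800,343)))"
```

```text
t: 1.6
ee_pos: [496.0, 265.7, 126.0]
orientation: [0.032, 3.14, 0.001]
ft_force: [1.0, -0.4, -0.4]
width: 43.9
grasp_force: 0.0
t 1.6 p [496.  265.7 126. ] ang 178.8 zdown [ 0.001  0.001 -1.   ] F [ 1.  -0.4 -0.4] M [-0.   -0.   -0.02] w 43.9 g 0.0 q [ 0.47  0.46  1.84  0.    0.84 -1.08]
nav [-0.003 -0.015  0.373] [0.001 0.001 0.007] t 1.6
```

View pics/fl1.png

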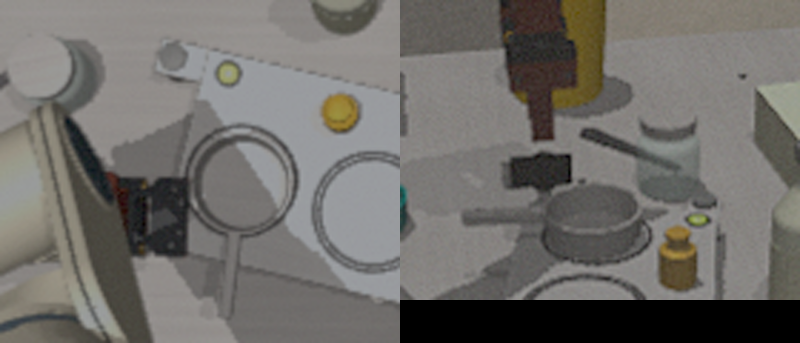

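The fingers hang straight above the front-left wing (side-crop finger (543,130), wing (545,170)). Now I descend and grip.

```bash
python3 -m inch '[[0,-0.015,0.18,0,0,0,0],[0,-0.015,0.37,0,0,0,0],[0,-0.015,0.37,0,0,0,0]]'; python3 -m inch '[[0,0,0,0,0,0,1],[0,0,0,0,0,0,1],[0,0,0,0,0,0,1],[0,0,0,0,0,0,1]]'; python3 -c "
from h import *
st()"
```

```text
t: 2.08
ee_pos: [494.9, 262.2, 69.0]
orientation: [-0.032, -3.139, 0.002]
ft_force: [0.1, 0.2, -0.3]
width: 44.1
grasp_force: 0.0
t: 2.58
ee_pos: [496.9, 265.2, 71.3]
orientation: [0.036, 3.139, 0.008]
ft_force: [-2.7, 13.3, 4.8]
width: 11.8
grasp_force: 30.0
t 2.58 p [496.9 265.2  71.3] ang 178.7 zdown [ 0.003  0.005 -1.   ] F [-2.7 13.3  4.8] M [ 2.33  0.66 -0.09] w 11.8 g 30.0 q [ 0.47  0.55  1.86  0.01  0.73 -1.08]
```

```bash
python3 -m inch '[[0,0.02,0,0,0,0,1],[0,0.02,-0.004,0,0,0.2,1],[0,0.02,-0.008,0,0,0.4,1],[0,0.02,-0.012,0,0,0.6,1],[0,0.02,-0.016,0,0,0.8,1],[0,0.02,-0.016,0,0,1,1],[0,0.02,-0.016,0,0,1,1]]'; python3 -c "
from h import *
st()"
```

```text
t: 3.45
ee_pos: [497.0, 265.6, 72.1]
orientation: [1.23, 2.889, 0.002]
ft_force: [5.2, 1.4, -6.1]
width: 11.8
grasp_force: 30.0
t 3.45 p [497.  265.6  72.1] ang 133.9 zdown [ 0.002  0.001 -1.   ] F [ 5.2  1.4 -6.1] M [ 0.34 -0.73 -0.1 ] w 11.8 g 30.0 q [ 0.47  0.55  1.85 -0.    0.74 -0.3 ]
```

```bash
python3 -m inch '[[0,0,0,0,0,0.2,1],[0,0,0,0,0,0.4,1],[0,0,-0.004,0,0,0.6,1],[0,0,-0.006,0,0,0.8,1],[0,0,-0.008,0,0,1,1],[0,0,-0.008,0,0,1,1]]';  python3 -c "
from h import *
st()"
```

```text
t: 4.2
ee_pos: [497.5, 265.4, 73.1]
orientation: [2.241, 2.2, 0.004]
ft_force: [8.1, 0.0, -10.4]
width: 11.8
grasp_force: 30.0
t 4.2 p [497.5 265.4  73.1] ang 88.9 zdown [ 0.003  0.001 -1.   ] F [  8.1   0.  -10.4] M [ 0.17 -0.9  -0.11] w 11.8 g 30.0 q [ 0.47  0.55  1.85 -0.    0.74  0.49]
```

```bash
python3 -m inch '[[0,0,0.01,0,0,0.12,1],[0,0,0.01,0,0,0.253,1],[0,0,0.01,0,0,0.253,1],[0,0,0.01,0,0,0.253,1]]'; python3 -c "
from h import *
st()"; python3 -m inch '[[0,0,0,0,0,0,-0.2],[0,0,0,0,0,0,-0.2],[0,0,0,0,0,0,-0.2],[0,0,-0.3,0,0,0,-0.1],[0,0,-0.6,0,0,0,-0.1],[0,0,-0.6,0,0,0,0]]';  python3 -c "
from h import *
st();nav(589.5,-93,130,167)"
```

```text
t: 4.7
ee_pos: [497.5, 265.6, 72.4]
orientation: [2.447, 1.969, 0.004]
ft_force: [5.1, -0.2, -2.4]
width: 12.1
grasp_force: 30.0
t 4.7 p [497.5 265.6  72.4] ang 77.6 zdown [ 0.003  0.001 -1.   ] F [ 5.1 -0.2 -2.4] M [ 0.   -0.4  -0.06] w 12.1 g 30.0 q [ 0.47  0.55  1.85 -0.    0.74  0.69]
t: 5.45
ee_pos: [497.9, 266.3, 165.2]
orientation: [2.449, 1.965, 0.01]
ft_force: [-0.0, -0.1, -0.5]
width: 44.7
grasp_force: 0.0
t 5.45 p [497.9 266.3 165.2] ang 77.5 zdown [ 0.006  0.003 -1.   ] F [-0.  -0.1 -0.5] M [-0.15  0.09  0.03] w 44.7 g 0.0 q [0.47 0.41 1.81 0.   0.92 0.69]
nav [-2.207  1.114  0.231] [ 9.000e-03  1.000e-03 -1.989e+00] t 5.45
```

```bash
python3 -m inch '[[-0.3,0.15,0,0,0,-0.24,0],[-0.6,0.3,0,0,0,-0.48,0],[-0.9,0.45,0,0,0,-0.72,0],[-0.95,0.48,0,0,0,-0.96,0],[-0.95,0.48,0,0,0,-1,0]]'; python3 -c "
from h import *
st();nav(589.5,-93,130,167)"
```

```text
t: 6.08
ee_pos: [534.6, 109.1, 160.5]
orientation: [-1.51, -2.753, 0.002]
ft_force: [-0.5, 0.0, 1.5]
width: 43.8
grasp_force: 0.0
t 6.08 p [534.6 109.1 160.5] ang 122.5 zdown [-0.002 -0.    -1.   ] F [-0.5  0.   1.5] M [-0.05 -0.02  0.02] w 43.8 g 0.0 q [ 0.18  0.39  1.85 -0.    0.9  -0.39]
nav [-1.333 -0.415  0.203] [-0.002 -0.002 -0.988] t 6.08
```

```bash
python3 -m inch '[[-0.3,-0.1,0,0,0,-0.24,0],[-0.6,-0.2,0,0,0,-0.48,0],[-0.8,-0.3,0,0,0,-0.72,0],[-0.95,-0.3,0,0,0,-0.96,0],[-0.95,-0.3,0,0,0,-0.99,0]]'; python3 - <<'E'
from h import *
st();nav(589.5,-93,130,167)
snap('top','top1.png')
im=ctrl.get_image('top')
crop(im,170,140,180,130,4,'top1c.png')
snap('side','side1.png')
E
```

```text
t: 6.7
ee_pos: [573.4, -34.9, 160.6]
orientation: [-0.358, -3.12, 0.0]
ft_force: [0.0, 0.7, -1.2]
width: 43.8
grasp_force: 0.0
t 6.7 p [573.4 -34.9 160.6] ang 166.9 zdown [-0.001  0.    -1.   ] F [ 0.   0.7 -1.2] M [ 0.02  0.03 -0.02] w 43.8 g 0.0 q [-0.08  0.43  1.79 -0.    0.93 -1.42]
nav [-0.192 -0.353  0.204] [-0.    -0.002 -0.002] t 6.7
```

View pics/top1c.png

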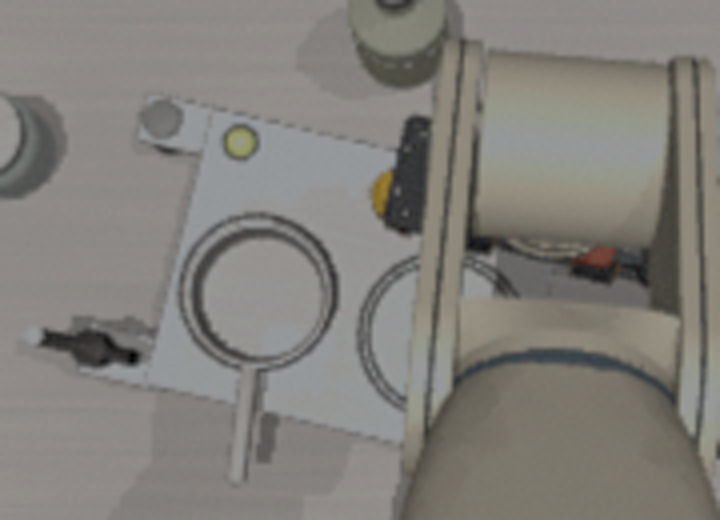

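Front-left wing now lies along the scale's +y (crop (35,335)→(140,355)) over its ear, cap outward. On to rear-right.

```bash
python3 -m inch '[[-0.19,-0.35,0.05,0,0,0,0],[-0.19,-0.35,0.25,0,0,0,0],[-0.19,-0.35,0.45,0,0,0,0],[-0.19,-0.35,0.595,0,0,0,0],[-0.19,-0.35,0.595,0,0,0,0]]'; python3 -c "
from h import *
st();nav(589.5,-93,70,167)";  python3 -m inch '[[0,0,0,0,0,0,1],[0,0,0,0,0,0,1],[0,0,0,0,0,0,1],[0,0,0,0,0,0,1]]'; python3 -c "
from h import *
st()"
```

```text
t: 7.48
ee_pos: [587.9, -90.2, 70.8]
orientation: [-0.356, -3.117, -0.001]
ft_force: [0.1, -0.4, 0.2]
width: 43.8
grasp_force: 0.0
t 7.47 p [587.9 -90.2  70.8] ang 167.0 zdown [-0.004  0.001 -1.   ] F [ 0.1 -0.4  0.2] M [ 0.02 -0.02 -0.05] w 43.8 g 0.0 q [-0.17  0.59  1.78  0.    0.78 -1.52]
nav [-0.015 -0.016  0.005] [-0.    -0.005 -0.001] t 7.47
t: 7.98
ee_pos: [590.1, -94.6, 73.7]
orientation: [0.354, 3.12, -0.007]
ft_force: [-2.3, -15.5, 4.1]
width: 11.9
grasp_force: 30.0
t 7.97 p [590.1 -94.6  73.7] ang 167.1 zdown [ 0.002 -0.005 -1.   ] F [ -2.3 -15.5   4.1] M [-2.5   0.35 -0.07] w 11.9 g 30.0 q [-0.18  0.58  1.78 -0.01  0.78 -1.52]
```

```bash
python3 -m inch '[[0,-0.02,0,0,0,0,1],[0,-0.02,0,0,0,0.2,1],[0,-0.02,0,0,0,0.4,1],[0,-0.02,0,0,0,0.6,1],[0,-0.02,0,0,0,0.8,1],[0,-0.02,0,0,0,1,1],[0,-0.02,0,0,0,1,1]]'; python3 -c "
from h import *
st()"
```

```text
t: 8.85
ee_pos: [589.6, -95.3, 73.9]
orientation: [1.525, 2.745, -0.001]
ft_force: [-1.3, -4.5, 7.5]
width: 11.8
grasp_force: 30.0
t 8.85 p [589.6 -95.3  73.9] ang 121.9 zdown [ 0.002 -0.001 -1.   ] F [-1.3 -4.5  7.5] M [-1.    0.52 -0.06] w 11.8 g 30.0 q [-0.18  0.58  1.78 -0.    0.78 -0.74]
```

```bash
python3 -m inch '[[0,0,-0.005,0,0,0.2,1],[0,0,-0.008,0,0,0.4,1],[0,0,-0.008,0,0,0.6,1],[0,0,-0.008,0,0,0.8,1],[0,0,-0.008,0,0,0.986,1],[0,0,-0.008,0,0,0.986,1],[0,0,-0.008,0,0,0.986,1]]'; python3 -c "
from h import *
st()"; python3 -m inch '[[0,0,0,0,0,0,-0.2],[0,0,0,0,0,0,-0.2],[0,0,0,0,0,0,-0.2],[0,0,-0.3,0,0,0,-0.1],[0,0,-0.6,0,0,0,0],[0,0,-0.6,0,0,0,0]]';  python3 -c "
from h import *
st();nav(420,160,150,180)"
```

```text
t: 9.72
ee_pos: [588.7, -95.1, 75.3]
orientation: [2.447, 1.969, -0.001]
ft_force: [-5.3, -3.4, 11.6]
width: 11.8
grasp_force: 30.0
t 9.72 p [588.7 -95.1  75.3] ang 77.6 zdown [-0.    -0.001 -1.   ] F [-5.3 -3.4 11.6] M [-0.97  1.16  0.01] w 11.8 g 30.0 q [-0.18  0.58  1.78 -0.    0.78  0.04]
t: 10.48
ee_pos: [591.4, -94.7, 167.2]
orientation: [2.444, 1.966, 0.007]
ft_force: [0.9, 0.6, 0.2]
width: 43.7
grasp_force: 0.0
t 10.47 p [591.4 -94.7 167.2] ang 77.6 zdown [ 0.007 -0.001 -1.   ] F [0.9 0.6 0.2] M [-0.05  0.07  0.04] w 43.7 g 0.0 q [-0.18  0.45  1.73  0.    0.95  0.04]
nav [ 1.414 -1.481  0.105] [ 0.007  0.007 -2.275] t 10.47
```

```bash
python3 -m inch '[[0.1,-0.2,0,0,0,-0.24,0],[0.2,-0.5,0,0,0,-0.48,0],[0.5,-0.94,0,0,0,-0.72,0],[0.5,-0.94,0,0,0,-0.96,0],[0.5,-0.94,0,0,0,-1,0]]'; python3 -c "
from h import *
st();nav(385,130,165,170)"
```

```text
t: 11.1
ee_pos: [466.0, 9.9, 163.0]
orientation: [-1.505, -2.756, 0.001]
ft_force: [0.6, 0.7, -0.3]
width: 44.5
grasp_force: 0.0
t 11.1 p [466.    9.9 163. ] ang 122.7 zdown [-0.002  0.    -1.   ] F [ 0.6  0.7 -0.3] M [-0.08 -0.03 -0.03] w 44.5 g 0.0 q [-0.    0.28  2.02 -0.    0.84 -0.58]
nav [ 0.966 -0.021 -0.013] [-1.00e-03 -2.00e-03 -1.05e+00] t 11.1
```

```bash
python3 -m inch '[[0.3,0,0,0,0,-0.24,0],[0.6,0,0,0,0,-0.48,0],[0.96,-0.02,0,0,0,-0.72,0],[0.96,-0.02,0,0,0,-0.96,0],[0.96,-0.02,0,0,0,-1,0],[0.96,-0.02,0,0,0,-1,0]]'; python3 - <<'E'
from h import *
st()
im=snap('top','top2.png'); crop(im,180,150,160,120,5,'top2c.png')
snap('side','side2.png')
blade(im,(192,227)); blade(im,(325,194))
E
```

```text
t: 11.85
ee_pos: [388.0, 128.3, 163.6]
orientation: [0.347, 3.122, -0.0]
ft_force: [0.5, 0.4, 0.3]
width: 44.3
grasp_force: 0.0
t 11.85 p [388.  128.3 163.6] ang 167.3 zdown [ 0. -0. -1.] F [0.5 0.4 0.3] M [0.03 0.01 0.01] w 44.3 g 0.0 q [ 0.29  0.2   2.13 -0.    0.81 -1.06]
blade n 144 mean [498.5 264.6] ang 78.4 ends [491.8 232.2] [505.2 297.6] sd [ 5.3 17. ]
blade n 198 mean [592.9 -95.7] ang 73.8 ends [ 582.9 -129.8] [602.5 -62.6] sd [15.3 16.9]
```

View pics/top2c.png

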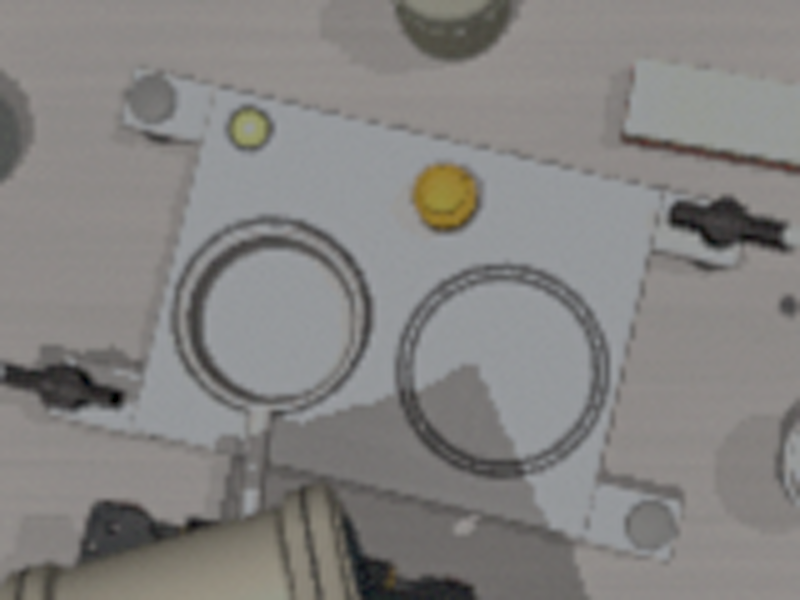

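Both wings lie along the scale's y over their index lines, caps outward, and the scale hasn't moved. Next: pan geometry and path.

```bash
python3 - <<'E'
from h import *
T=lambda c:np.array([180,150])+(np.array(c)+.5)/5-.5
S=lambda c:np.array([215,140])+(np.array(c)+.5)/3.8-.5
pan=atz('top',[T((272,316))],94)[0]; pans=atz('side',[S((217,163))],94)[0]
h=atz('top',[T((262,412)),T((246,553))],94)
a=np.degrees(np.arctan2(*(h[1]-h[0])[[1,0]])); a2=np.degrees(np.arctan2(*(h[1]-pan)[[1,0]]))
ring=atz('top',[T((503,370))],58)[0]; rs=atz('side',[S((207,297))],58)[0]
w=atz('top',[T((446,187))],114)[0]; ws=atz('side',[S((332,196))],110)[0]
print('pan',pan.round(1),pans.round(1),'handle ang',a,a2,'end dist',np.linalg.norm(h[1]-pan),'ring',ring.round(1),rs.round(1),'weight',w.round(1),ws.round(1))
print('shift',(ring-pan)[:2])
d=(h[1]-pan); d/=np.linalg.norm(d); g=pan+95*d; print('grip',g.round(1),'target grip',(g+ring-pan).round(1))
u=(ring-pan)[:2]; t=np.clip(np.dot(w[:2]-pan[:2],u)/(u@u),0,1); print('clear line',np.linalg.norm(w[:2]-pan[:2]-t*u),t, 'at target',np.linalg.norm(w-ring))
nav(g[0],g[1],72,a2)
E
```

```text
pan [536.9 151.6  94. ] [534.  145.5  94. ] handle ang 174.34345826221062 174.55391679669657 end dist 128.4915897748878 ring [510.   26.5  58. ] [509.7  22.3  58. ] weight [605.  57. 114.] [603.5  55.8 110. ]
shift [ -26.89393062 -125.12237605]
grip [442.3 160.7  94. ] target grip [415.4  35.5  58. ]
clear line 86.53717647081399 0.6110748842949091 at target 114.46483809659125
nav [-0.307  0.29   0.611] [-0.   -0.   -0.16] t 11.95
```

```bash
python3 -m inch '[[-0.31,0.29,0,0,0,-0.16,0],[-0.31,0.29,0.1,0,0,-0.16,0],[-0.31,0.29,0.35,0,0,-0.16,0],[-0.31,0.29,0.35,0,0,-0.16,0],[-0.31,0.29,0.35,0,0,-0.16,0]]'; python3 -c "
from h import *
st();nav(442.3,160.7,71,174.5)
im=snap('side','side3.png'); crop(im,205,120,140,105,4,'side3c.png')"
```

```text
t: 12.58
ee_pos: [441.9, 160.9, 111.6]
orientation: [-0.144, -3.138, 0.0]
ft_force: [0.3, -0.0, -0.5]
width: 43.8
grasp_force: 0.0
t 12.57 p [441.9 160.9 111.6] ang 174.7 zdown [-0. -0. -1.] F [ 0.3 -0.  -0.5] M [0.01 0.04 0.03] w 43.8 g 0.0 q [ 0.32  0.38  2.04 -0.    0.72 -1.15]
nav [-0.003 -0.001  0.271] [-0.    -0.001  0.005] t 12.57
```

View pics/side3c.png

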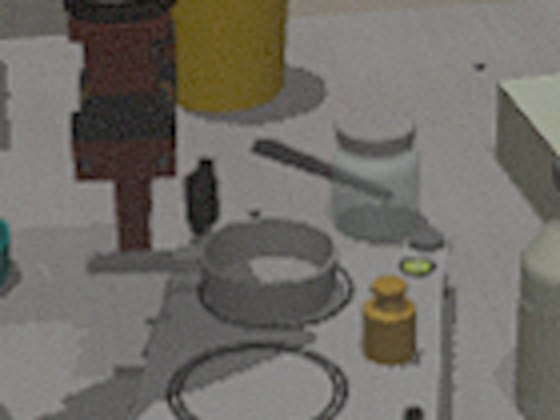

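The fingers stand over the handle (crop finger (135,230), handle (90–200,262)). Now down, and grip.

```bash
python3 -m inch '[[0,0,0.14,0,0,0,0],[0,0,0.27,0,0,0,0],[0,0,0.27,0,0,0,0]]'; python3 -m inch '[[0,0,0,0,0,0,1],[0,0,0,0,0,0,1],[0,0,0,0,0,0,1],[0,0,0,0,0,0,1]]'; python3 -c "
from h import *
st();nav(412,98,71,174.5);nav(415.4,35.5,71,174.5)"
```

```text
t: 13.0
ee_pos: [441.7, 161.1, 71.0]
orientation: [-0.143, -3.138, 0.0]
ft_force: [-0.7, 0.4, -0.4]
width: 43.9
grasp_force: 0.0
t: 13.5
ee_pos: [442.1, 161.4, 71.1]
orientation: [0.142, 3.138, 0.0]
ft_force: [0.2, -0.8, 2.1]
width: 11.6
grasp_force: 30.0
t 13.5 p [442.1 161.4  71.1] ang 174.8 zdown [ 0.001  0.    -1.   ] F [ 0.2 -0.8  2.1] M [-0.08 -0.04 -0.15] w 11.6 g 30.0 q [ 0.32  0.45  2.06 -0.    0.63 -1.16]
nav [ 0.162 -0.439  0.   ] [0.    0.001 0.007] t 13.5
nav [ 0.102 -0.852  0.   ] [0.    0.001 0.007] t 13.5
```

```bash
python3 -m inch '[[0.05,-0.1,0,0,0,0,1],[0.1,-0.2,0,0,0,0,1],[0.14,-0.31,0,0,0,0,1],[0.16,-0.42,0,0,0,0,1],[0.16,-0.54,0,0,0,0,1],[0.14,-0.66,0,0,0,0,1],[0.12,-0.76,0,0,0,0,1],[0.105,-0.82,0,0,0,0,1],[0.1,-0.852,0,0,0,0,1],[0.1,-0.852,0,0,0,0,1]]'; python3 - <<'E'
from h import *
st()
im=snap('top','top4.png'); crop(im,180,150,160,120,5,'top4c.png')
E
```

```text
t: 14.75
ee_pos: [414.4, 34.3, 70.8]
orientation: [-0.144, -3.137, 0.0]
ft_force: [-0.3, 1.2, 5.8]
width: 11.7
grasp_force: 30.0
t 14.75 p [414.4  34.3  70.8] ang 174.8 zdown [-0.001 -0.    -1.   ] F [-0.3  1.2  5.8] M [ 0.29 -0.18  0.22] w 11.7 g 30.0 q [ 0.05  0.4   2.17 -0.    0.57 -1.43]
```

View pics/top4c.png

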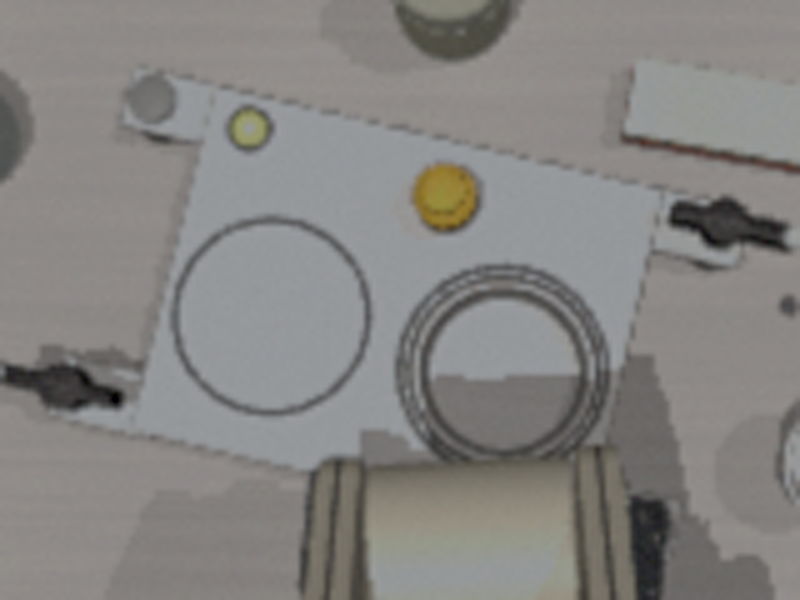

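The pan sits concentric in the double ring (crop (503,371)) and the weight is untouched at (446,197). Now release and retreat.

```bash
python3 -m inch '[[0,0,-0.004,0,0,0,1],[0,0,-0.004,0,0,0,0.5],[0,0,-0.004,0,0,0,0],[0,0,-0.004,0,0,0,0],[0,0,-0.004,0,0,0,0],[0,0,-0.3,0,0,0,0],[0,0,-0.6,0,0,0,0],[0,0,-0.8,0,0,0,0],[0,0,-0.8,0,0,0,0]]'; python3 -m inch '[[0.1,0.5,0,0,0,0,0],[0.1,0.95,0,0,0,0,0],[0.1,0.95,0,0,0,0,0],[0.1,0.95,0,0,0,0,0],[0.1,0.95,0,0,0,0,0],[0.1,0.95,0,0,0,0,0],[0.1,0.95,0,0,0,0,0]]'; python3 - <<'E'
from h import *
st()
im=snap('top','top5.png'); crop(im,180,150,160,120,5,'top5c.png')
snap('side','side5.png')
E
```

```text
t: 15.92
ee_pos: [416.9, 35.5, 192.7]
orientation: [0.141, 3.134, 0.001]
ft_force: [0.4, 0.1, 0.8]
width: 43.8
grasp_force: 0.0
t: 16.8
ee_pos: [413.4, 177.8, 190.7]
orientation: [-0.144, -3.138, 0.0]
ft_force: [-0.3, 0.5, -0.4]
width: 43.9
grasp_force: 0.0
t 16.8 p [413.4 177.8 190.7] ang 174.7 zdown [-0. -0. -1.] F [-0.3  0.5 -0.4] M [ 0.04 -0.07  0.  ] w 43.9 g 0.0 q [ 0.38  0.21  2.03 -0.    0.9  -1.1 ]
```

View pics/top5c.png

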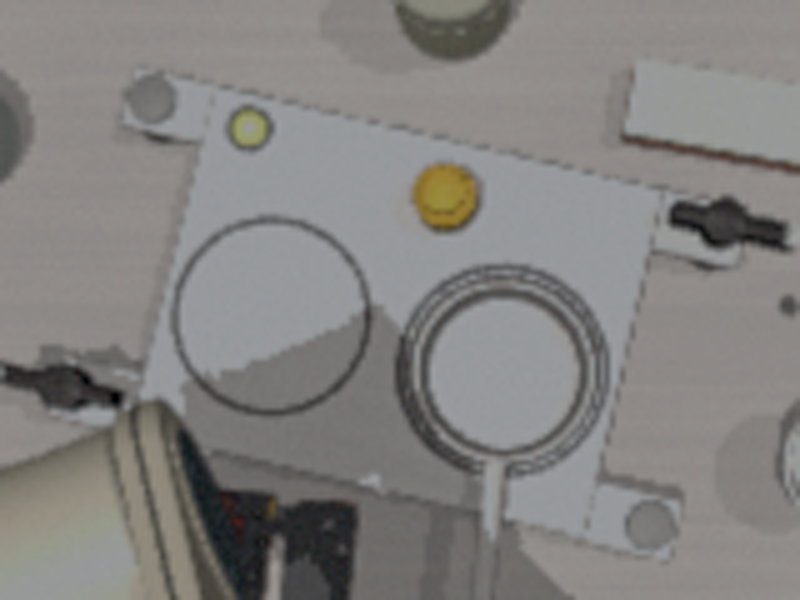

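The pan is concentric in the double ring, flat and released. The screws are still aligned and the weight hasn't moved.

```bash
python3 -c "
from h import *
print(ctrl.close_job())"
```

```text
the job is handed in; nothing more can be done
None
```

I turned both wing screws to their index lines and slid the pan round the weight to the double ring; the job is handed in. In the last picture the pan was centred and released and the weight unmoved. I had no reading of the foot loads or tilt, so level and loaded feet rest on the screw alignment, and no verdict came back.

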